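# Put the dried jar lids back in the storage rack in order

### The job

The four coloured jar lids have dried: move them from the wire drying rack into the four empty slots of the steel storage rack, standing on edge and fully home, in the same left-to-right order in which they stand now. Set each one down without dropping it, and do not disturb the two steel lids already in the storage rack.

Things in the scene. Friction and masses are not known exactly. Their poses are not given: they have to be found in the camera images.
- red_lid: red plastic jar lid, 110 mm across, 12 mm thick, 60 g, standing on edge like a wheel in one of the drying rack's slots; red knob (20 mm across, 12 mm out) in the middle of one face. Origin: centre of the disc, 67 mm above the ledge at the start (top of its edge 55 mm higher). y: the disc's axis, level, along the rack's y at the start, knob on the +y side; x, z: in the disc.
- yellow_lid: yellow plastic jar lid, 110 mm across, 12 mm thick, 60 g, standing on edge like a wheel in one of the drying rack's slots; yellow knob (20 mm across, 12 mm out) in the middle of one face. Origin: centre of the disc, 67 mm above the ledge at the start (top of its edge 55 mm higher). y: the disc's axis, level, along the rack's y at the start, knob on the +y side; x, z: in the disc.
- blue_lid: blue plastic jar lid, 110 mm across, 12 mm thick, 60 g, standing on edge like a wheel in one of the drying rack's slots; blue knob (20 mm across, 12 mm out) in the middle of one face. Origin: centre of the disc, 67 mm above the ledge at the start (top of its edge 55 mm higher). y: the disc's axis, level, along the rack's y at the start, knob on the +y side; x, z: in the disc.
- white_lid: white plastic jar lid, 110 mm across, 12 mm thick, 60 g, standing on edge like a wheel in one of the drying rack's slots; white knob (20 mm across, 12 mm out) in the middle of one face. Origin: centre of the disc, 67 mm above the ledge at the start (top of its edge 55 mm higher). y: the disc's axis, level, along the rack's y at the start, knob on the +y side; x, z: in the disc.
- drying_rack: fixed black wire rack on a grey drip tray, 135 x 232 mm. Origin: centre of its underside, z up; y runs along the row, roughly to the robot's left. Four slots at y = -75, -25, 25, 75 mm, 17 mm wide. The wire loops between them are 72 mm high and stand only at x = -36 and 36 mm. It stands left or right of the storage rack.
- storage_rack: fixed; two slotted steel plates at x = -36 and 36 mm, 300 mm long. Origin: centre of underside; z up; y along the row, about to the robot's left. Slots at y = -125, -75, -25, 25, 75, 125 mm, 17 mm wide, flared to 33 mm at 74 mm height; the middle four are empty. A coloured lid fully home: centre at x = 0, z = 65 mm, y along the rack's (knob either way).
- steel_lid_a: bystander: bright steel lid with black knob, 120 mm across, 12 mm thick, standing on edge in the storage rack's -y end slot; its top edge is 131 mm above the ledge. Origin: centre of the disc; y: its axis.
- steel_lid_b: bystander: bright steel lid with black knob, 120 mm across, 12 mm thick, standing on edge in the storage rack's +y end slot; its top edge is 131 mm above the ledge. Origin: centre of the disc; y: its axis.
There are look-alikes about, which are no part of the job. What is shaped like the white_lid but green or pink is not meant. There is more than one size of the blue_lid; the job needs the smaller.

How it is judged:
By the outcome, as a careful person would: the job done as asked, in the order asked, and still so for the second after the job is handed in, with the robot touching nothing.
It also fails if it takes over 104 s, if anything falls off the work surface, if the arm or the gripper's body presses on something with over 40 N, if the wrist force passes 120 N, or if a joint passes its speed limit or range.

### The arm

A 7-joint arm with a two-finger parallel gripper is mounted at the origin on the work surface. World frame = base frame: x ahead of the robot, y to its left, z up, the work surface at z = 0. Lengths are in mm, angles in rad, forces in N, time in s.
With the tool pointing down it reaches from about 350 to 900 mm from the base axis. Payload 19.9 kg.
Tool frame: the origin (TCP) lies at the very end of the fingers, on their centre line; the grasp point (between the pads) lies 19 mm behind it; z points along the fingers, y is the line along which they close (so a half turn about z gives the same grasp; the last joint's range is limited). The gripper opens to 94 mm and grips with 3 to 60 N. Pads are 16 mm wide; open, the fingers measure 119 mm over their backs; the gripper's body (75 mm by 177 mm) begins 78 mm behind the grasp point.
Start: joints at [1.228, 0.417, -0.01, 1.614, 0.005, 1.111, -0.053], TCP at [185.171, -596.917, 205.425] pointing down, gripper open.
Joint ranges: [-2.81, 2.81], [-0.39, 2.02], [-1.27, 1.25], [0.06, 2.57], [-1.19, 4.33], [0.19, 2], [-2.82, 2.82]. Speed limits (rad/s): [1.89, 1.89, 2.39, 2.39, 3.01, 3.01, 3.01].

### API

Orientations are given as a 3x3 rotation matrix whose columns are the frame's x, y, z axes.
In Python, from plant import r, capture, ticket gives the robot as it stands.
- The arm moves only by the tool carry_out, never from a script. Its argument "commands" is a list of rows, each a list of 4 numbers: the shift along the tool's x, y, z in m, then the turn about the tool's z in degrees. A call has 1 to 10 rows; each row is the pose to reach, as a shift and turn from the pose commanded when the call began, along the tool's axes at that moment; what a row does not reach only later rows make up. A row lasts 1/12 s, in which the tool goes at most 41.7 mm and 7.16 degrees, less where a joint would pass 70% of its speed; a pose out of reach is approached as far as the arm can. A call with a gripper value outside its range is refused whole. "jaw" is the opening, from 0 (shut) to 1 (fully open), set as the call begins (left out, the last holds). The fingers move at their own pace and stop on an object; "force" is the grip in N (left out, the last holds). Time passes only in rows, so rows that repeat a pose let the fingers close. It gives the time, the measured TCP pose, the force, the opening and the grip force at its end, in the units of the state.
- r.observe(): the state, without advancing time (a new reading comes with each control period).
- capture(name): name is "scene" or "top" or "wrist"; returns a dict with "pixels" (480x640x3 uint8, blue, green, red), "z_map" (480x640 float32, mm along the optical axis (not along the pixel's ray), 0 where there is no reading), "fx", "fy", "cx", "cy" (pixels), "k1" (the pictures are not rectified: a ray, as slopes to the right and down, at radius r is drawn at 1 + k1 r^2 times it, then the intrinsics apply), "R" (3x3) and "t" (3): a world point X has camera coordinates R X + t; the wrist camera has in their place "hand_eye" (4x4, takes a point from camera to tool coordinates, whose origin is the TCP and whose axes are the flange's). Camera axes: x right, y down, z forward; pixel columns grow to the right and rows downward; lengths in mm; the calibration is good to about 2 mm. A picture is of the moment at which its call begins: read the wrist's pose just before it.
- ticket.hand_in(): hands the job in; it is judged then, once.
The state is a dict: "time": time; "joint_positions": joint angles; "joint_velocities": joint speeds; "joint_torque": joint torques, N m; "ee_pos": TCP position; "eef_rot": TCP orientation; "ft_force": force on the tool from outside, world axes, zero at the start; "ft_torque": the same for the moment, N m; "grip_width": finger opening in mm; "grasp_force": force on a finger pad.
Only numpy, scipy, OpenCV 4.12 (cv2) and the standard library are available. Lean on these libraries where they do the work, as an engineer would, in place of code of your own. Each camera call takes 0.05 s, during which the arm holds its last target. There are 200 camera calls.

## Working session

There is one attempt and no reset: what is moved stays moved. The work goes in short steps, Python scripts to look and compute and a tool call to move; the robot and the scene stay as the last step left them, time stands still between calls to the robot, and variables do not carry over. Pictures are saved under pics/ and viewed, at most 14 in all, crops included, and the job is handed in when it is done.

Besides the shell and the picture viewer there is one more tool, called after "Call:" as name(argument=value, ...), one argument or row to a line, values as JSON. carry_out: Moves the arm, as the interface text tells. Its arguments: {"type":"object","properties":{"commands":{"type":"array","items":{"type":"array","items":{"type":"number"}}},"jaw":{"type":"number"},"force":{"type":"number"}},"required":["commands"]}

```bash
ls; mkdir -p pics; cat > h.py <<'E'
import numpy as np, cv2
from plant import r, capture, ticket
def save(c,n): cv2.imwrite('pics/'+n,c['pixels'])
def pts(c,st=None):
    """world point per pixel from z_map"""
    v,u=np.mgrid[0:480,0:640]
    K=np.array([[c['fx'],0,c['cx']],[0,c['fy'],c['cy']],[0,0,1.]])
    n=cv2.undistortPoints(np.stack([u,v],-1).reshape(-1,1,2).astype(float),K,np.array([c['k1'],0,0,0,0])).reshape(480,640,2)
    z=c['z_map'][...,None].astype(float)
    P=np.concatenate([n*z,z],-1)
    if 'R' in c and c.get('R') is not None: return (P-np.array(c['t']))@np.array(c['R'])
    H=np.array(c['hand_eye']); P=P@H[:3,:3].T+H[:3,3]
    return P@np.array(st['eef_rot']).T+np.array(st['ee_pos'])
E
python3 - <<'E'
from h import *
s=r.observe();print({k:np.round(v,3).tolist() for k,v in s.items()})
for n in ['scene','top','wrist']:
    c=capture(n);save(c,n+'0.png');np.savez('pics/'+n+'0.npz',**c)
    print(n,{k:np.round(v,3).tolist() for k,v in c.items() if k not in('pixels','z_map')}, (c['z_map']>0).mean())
E
```

```text
pics
{'time': 0.0, 'joint_positions': [1.229, 0.418, -0.01, 1.614, 0.005, 1.111, -0.053], 'joint_velocities': [-0.001, -0.0, -0.0, 0.001, 0.002, -0.001, -0.001], 'joint_torque': [-0.002, -85.126, 0.638, -42.598, -0.049, 0.019, 0.0], 'ee_pos': [185.066, -596.604, 204.875], 'eef_rot': [[0.955, 0.296, -0.0], [0.296, -0.955, 0.001], [-0.0, -0.001, -1.0]], 'ft_force': [0.339, 0.254, 0.42], 'ft_torque': [0.019, -0.001, -0.021], 'grasp_force': 0.0, 'grip_width': 93.973}
scene {'fx': 550.995, 'fy': 550.995, 'cx': 330.177, 'cy': 249.983, 'k1': 0.035, 'R': [[0.49, 0.872, -0.019], [0.515, -0.307, -0.8], [-0.703, 0.382, -0.6]], 't': [-200.144, -193.991, 1588.113]} 0.9960319010416666
top {'fx': 479.066, 'fy': 479.066, 'cx': 324.272, 'cy': 241.334, 'k1': -0.105, 'R': [[0.016, -1.0, 0.002], [-0.976, -0.016, -0.218], [0.218, 0.001, -0.976]], 't': [-11.838, 506.159, 823.758]} 0.9958365885416667
wrist {'fx': 332.322, 'fy': 332.322, 'cx': 324.918, 'cy': 239.744, 'k1': -0.006, 'hand_eye': [[-0.002, -0.969, -0.247, 72.389], [1.0, -0.002, -0.0, -0.738], [0.0, -0.247, 0.969, -179.603], [0.0, 0.0, 0.0, 1.0]]} 0.9956184895833333
```

View pics/scene0.png

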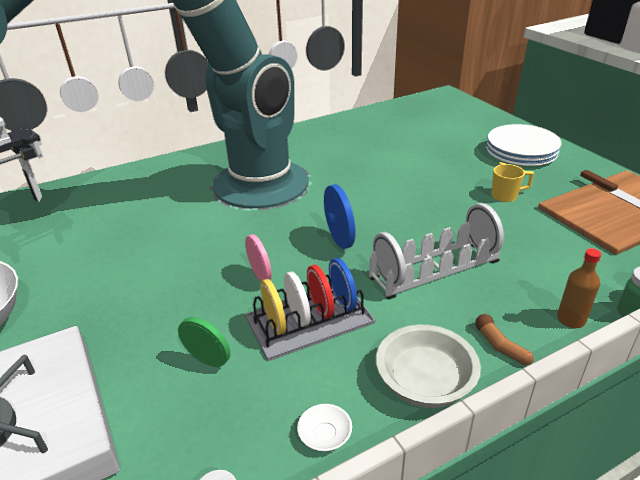

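View pics/top0.png

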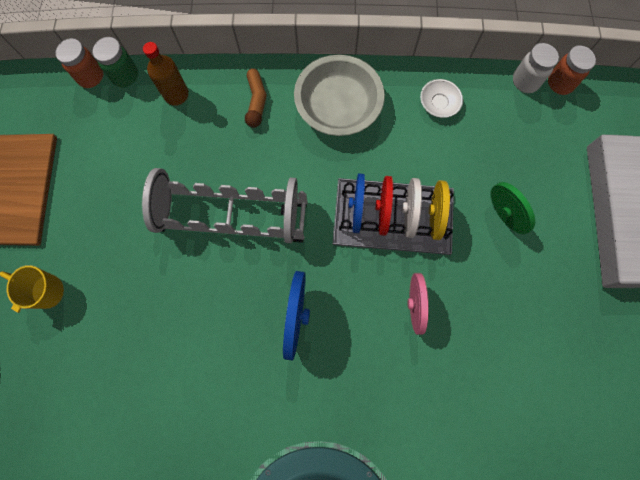

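The top view (robot at the bottom, +y to the left) shows, left to right, blue (358,203), red (386,205), white (413,208) and yellow (440,210) in the wire rack. The steel rack spans (150–305, 205).

Look-alikes:
- **Large blue lid:** (295,315), loose on the table, not meant.
- **Pink lid:** (418,303), not meant.
- **Green lid:** (512,207), not meant.

I choose the four lids in the wire rack, and for blue the smaller one at (358,203).

```bash
cat > meas.py <<'E'
from h import *
rng={'red':[((0,140,70),(6,255,255)),((174,140,70),(180,255,255))],'yellow':[((20,130,70),(32,255,255))],'blue':[((105,140,60),(125,255,255))]}
def report(n,c,P,box):
    hsv=cv2.cvtColor(c['pixels'],cv2.COLOR_BGR2HSV)
    (x0,x1),(y0,y1)=box
    inb=(P[...,0]>x0)&(P[...,0]<x1)&(P[...,1]>y0)&(P[...,1]<y1)
    for k in ['blue','red','white','yellow']:
        if k=='white': m=(hsv[...,1]<40)&(hsv[...,2]>140)
        else: m=sum(cv2.inRange(hsv,np.array(a),np.array(b)) for a,b in rng[k])>0
        m=m&inb&(P[...,2]>85)
        Q=P[m]
        if len(Q)<30: print(n,k,len(Q));continue
        z=np.percentile(Q[:,2],98); T=Q[Q[:,2]>z-8]
        print(n,k,len(Q),'px',np.argwhere(m).mean(0)[::-1].round(),'ztop',z.round(1),'top med',np.median(T,0).round(1),'x',np.percentile(Q[:,0],[1,99]).round(1),'y',np.percentile(Q[:,1],[1,99]).round(1))
        # line fit along disc seen from above
        d=np.linalg.svd(Q[:,:2]-Q[:,:2].mean(0),full_matrices=0)[2][0]; print('   yaw',np.degrees(np.arctan(-d[1]/d[0])).round(2) if 0 else np.degrees(np.arctan(d[1]/d[0])).round(2))
E
python3 - <<'E'
from meas import *
for n in ['scene','top']:
    c=dict(np.load('pics/%s0.npz'%n)); P=pts(c)
    if n=='top':
        for p in [(160,200),(290,210),(358,203),(440,210),(345,180),(336,245),(452,250),(230,215),(200,190),(250,300)]: print(p,P[p[1],p[0]].round(1))
        # elevated map of scene objects around storage rack
    report(n,c,P,((450,750),(-350,60)))
    im=c['pixels']
    cr=im[150:270,130:470] if n=='top' else im[190:370,220:520]
    cv2.imwrite('pics/crop_%s.png'%n,cv2.resize(cr,None,fx=2.3 if n=='top' else 2.6,fy=2.3 if n=='top' else 2.6,interpolation=cv2.INTER_CUBIC))
E
```

```text
scene blue 358 px [344. 274.] ztop 123.7 top med [583.3 -67.2 120.2] x [533.6 628.2] y [-74.7 -61.8]
   yaw -0.64
scene red 354 px [321. 281.] ztop 123.9 top med [ 579.1 -116.8  120.5] x [531.5 624.1] y [-124.1 -110.5]
   yaw -0.51
scene white 526 px [337. 274.] ztop 132.1 top med [569.7  54.8 128.4] x [534.3 621.5] y [-174.4   59.7]
   yaw -89.61
scene yellow 345 px [273. 297.] ztop 123.1 top med [ 571.4 -215.5  119.7] x [530.1 617.6] y [-223.7 -210.2]
   yaw -0.9
(160, 200) [575.8 302.4  74.2]
(290, 210) [543.9  55.6 128.5]
(358, 203) [561.3 -61.2 118.6]
(440, 210) [ 554.1 -206.5  109.4]
(345, 180) [643.8 -43.1   6.6]
(336, 245) [511.6 -26.6   0.7]
(452, 250) [ 5.055e+02 -2.547e+02 -4.000e-01]
(230, 215) [564.9 181.3  15.8]
(200, 190) [606.  236.8  44.2]
(250, 300) [ 4.016e+02  1.365e+02 -4.000e-01]
top blue 412 px [359. 201.] ztop 124.6 top med [573.9 -64.6 121. ] x [526. 622.] y [-71.7 -56. ]
   yaw -3.59
top red 466 px [387. 203.] ztop 124.2 top med [ 570.3 -114.7  121. ] x [522.1 619.8] y [-121.3 -106.1]
   yaw -3.24
top white 532 px [378. 201.] ztop 132.5 top med [561.6  56.7 129.8] x [525.2 614. ] y [-170.9   59.8]
   yaw 89.95
top yellow 583 px [443. 207.] ztop 124.4 top med [ 564.5 -214.1  121. ] x [515.5 611.1] y [-221.4 -205. ]
   yaw -3.09
```

View pics/crop_top.png

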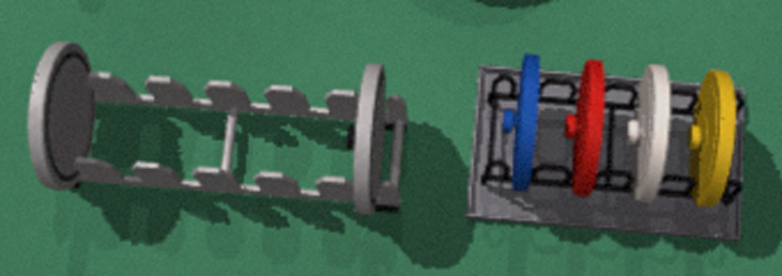

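View pics/crop_scene.png

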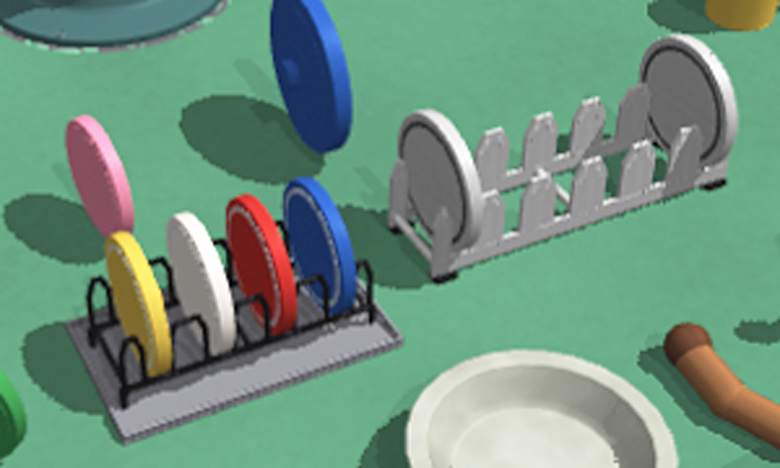

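The crops confirm the choice: in the wire rack blue, red, white and yellow stand left to right, each with its knob on +y. The steel rack has four empty slots between two steel lids. I move above it for wrist views.

Call:
carry_out(
  commands=[
    [0.04,-0.025,-0.075,5],
    [0.08,-0.05,-0.08,10],
    [0.12,-0.075,-0.08,15],
    [0.155,-0.1,-0.08,20.8],
    [0.19,-0.12,-0.08,20.8],
    [0.225,-0.145,-0.08,20.8],
    [0.26,-0.165,-0.08,20.8],
    [0.295,-0.19,-0.08,20.8],
    [0.33,-0.21,-0.08,20.8],
    [0.365,-0.235,-0.08,20.8],
  ],
  jaw=0.34,
  force=15,
)

```text
time: 0.98
ee_pos: [436.5, -297.7, 285.5]
eef_rot: [[0.998, -0.062, 0.0], [-0.062, -0.998, -0.0], [0.0, 0.0, -1.0]]
ft_force: [0.8, 0.1, -0.4]
grip_width: 32.6
grasp_force: 0.0
```

Call:
carry_out(
  commands=[
    [0.025,-0.033,0,0],
    [0.05,-0.066,0,0],
    [0.075,-0.1,0,0],
    [0.1,-0.133,0,0],
    [0.123,-0.165,0,0],
    [0.123,-0.165,0,0],
    [0.123,-0.165,0,0],
  ],
)

```text
time: 1.57
ee_pos: [569.4, -140.2, 284.7]
eef_rot: [[0.998, -0.058, -0.001], [-0.058, -0.998, 0.001], [-0.001, -0.001, -1.0]]
ft_force: [-0.8, -0.6, -0.0]
grip_width: 31.8
grasp_force: 0.0
```

```bash
python3 - <<'E'
from meas import *
s=r.observe();c=capture('wrist');save(c,'w1.png');np.savez('pics/w1.npz',**c,ee_pos=s['ee_pos'],eef_rot=s['eef_rot'])
P=pts(c,s);print(np.round(s['ee_pos'],1)); report('wrist',c,P,((450,750),(-300,0)))
E
```

```text
[ 569.4 -140.2  284.7]
wrist blue 1109 px [257. 215.] ztop 123.4 top med [579.4 -65.2 120.9] x [530.7 628.4] y [-73.3 -58.1]
   yaw -6.13
wrist red 1023 px [302. 216.] ztop 123.2 top med [ 575.4 -114.3  120.7] x [527.4 624.4] y [-122.9 -107. ]
   yaw -4.41
wrist white 1197 px [341. 212.] ztop 464.2 top med [ 641.6 -143.5  464.2] x [527.5 641.6] y [-219.3  -64.2]
   yaw 9.57
wrist yellow 3808 px [379. 331.] ztop 410.5 top med [ 588.7 -157.9  408.4] x [523.9 615.6] y [-220.7 -121.8]
   yaw 70.76
```

View pics/w1.png

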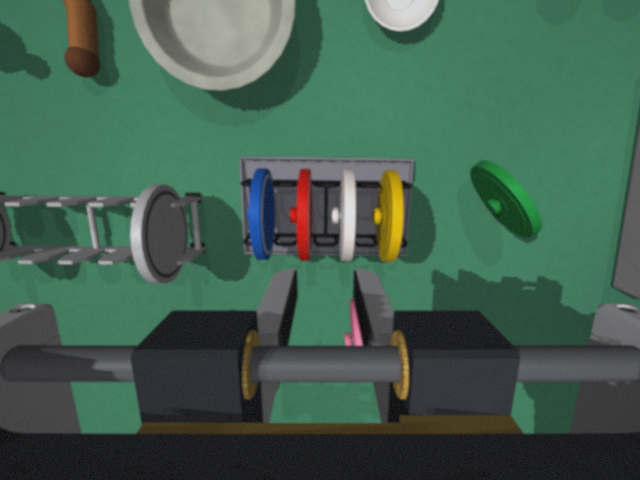

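Call:
carry_out(
  commands=[
    [0,-0.04,0,0],
    [0,-0.08,0,0],
    [0,-0.12,0,0],
    [0,-0.16,0,0],
    [0,-0.2,0,0],
    [0,-0.24,0,0],
    [0,-0.28,0,0],
    [0,-0.3,0,0],
    [0,-0.3,0,0],
    [0,-0.3,0,0],
  ],
)

```text
time: 2.45
ee_pos: [587.2, 156.5, 285.2]
eef_rot: [[0.998, -0.062, -0.0], [-0.062, -0.998, -0.0], [-0.0, 0.0, -1.0]]
ft_force: [0.2, -0.8, -0.3]
grip_width: 32.0
grasp_force: 0.0
```

```bash
python3 - <<'E'
from meas import *
s=r.observe();c=capture('wrist');save(c,'w2.png');np.savez('pics/w2.npz',**c,ee_pos=s['ee_pos'],eef_rot=s['eef_rot'])
print(np.round(s['ee_pos'],1))
E
```

```text
[587.2 156.5 285.2]
```

View pics/w2.png

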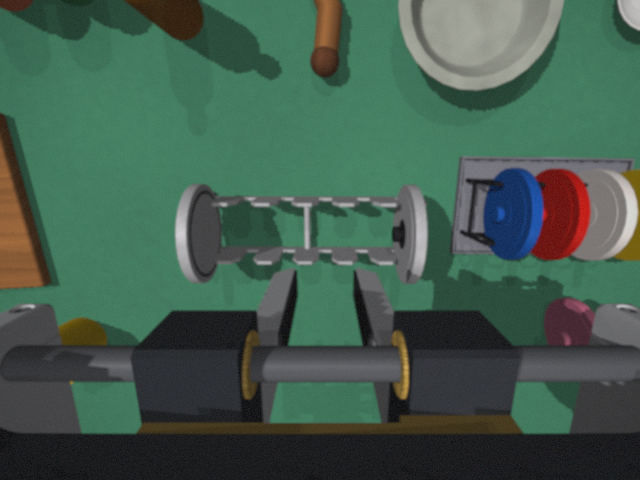

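Wrist view 1 shows the lids' rims at columns 262, 304, 347 and 391 (row 215). View 2 shows the steel lids at columns 200 and 412, with plate teeth in rows 200 and 255. Both racks are nearly square with the tool. Next I work out poses from both.

```bash
python3 - <<'E'
from meas import *
for f in ['w1','w2']:
    c=dict(np.load('pics/%s.npz'%f)); s=c; P=pts(c,s); hsv=cv2.cvtColor(c['pixels'],cv2.COLOR_BGR2HSV)
    R=np.array(s['eef_rot']); yaw0=np.degrees(np.arctan2(R[1,0],R[0,0])); print(f,'tool yaw',yaw0.round(2))
    I=np.zeros((480,640),bool); I[:265]=1
    if f=='w1':
        box=(P[...,0]>500)&(P[...,0]<650)&(P[...,1]>-250)&(P[...,1]<-20)&I
        C=[]
        for k,(u0,u1) in dict(blue=(245,278),red=(294,316),white=(336,358),yellow=(375,408)).items():
            m=box&(P[...,2]>95)&(P[...,2]<135); m[:,:u0]=0;m[:,u1:]=0
            Q=P[m]; zt=np.percentile(Q[:,2],97)
            T=Q[Q[:,2]>112]   # rim-top strip
            # rim strip direction
            b=np.polyfit(T[:,0],T[:,1],1)
            # y of rim (outer edge surface)= mid of extremes at z>117
            U=Q[Q[:,2]>117]; res=U[:,1]-np.polyval(b,U[:,0])
            # chord of full silhouette: x extents mid
            xs=np.percentile(Q[:,0],[.5,99.5])
            # lean: y vs z on residual faces
            print(k,len(Q),len(T),'zt',zt.round(1),'yaw',np.degrees(np.arctan(b[0])).round(2),'xmid',xs.mean().round(1),xs.round(1),'ymid@xmid',(np.polyval(b,xs.mean())+np.percentile(res,[2,98]).mean()).round(1),'thk',np.ptp(np.percentile(res,[2,98])).round(1))
            C.append([xs.mean(),np.polyval(b,xs.mean())+np.percentile(res,[2,98]).mean()])
        C=np.array(C);p=np.polyfit(C[:,1],C[:,0],1);print('row yaw',np.degrees(np.arctan(-p[0])).round(2))
    else:
        box=(P[...,0]>480)&(P[...,0]<680)&(P[...,1]>20)&(P[...,1]<340)&I
        for nm,(u0,u1) in dict(b=(170,225),a=(380,440)).items():
            m=box&(P[...,2]>118)&(P[...,2]<140);m[:,:u0]=0;m[:,u1:]=0;Q=P[m]
            b=np.polyfit(Q[:,0],Q[:,1],1);xs=np.percentile(Q[:,0],[.5,99.5])
            res=Q[:,1]-np.polyval(b,Q[:,0]);print('steel',nm,len(Q),'zt',np.percentile(Q[:,2],97).round(1),'yaw',np.degrees(np.arctan(b[0])).round(2),'xmid',xs.mean().round(1),'y',(np.polyval(b,xs.mean())+np.percentile(res,[2,98]).mean()).round(1),'thk',np.ptp(np.percentile(res,[2,98])).round(1))
        m=box&(P[...,2]>62)&(P[...,2]<85);m[:,:228]=0;m[:,388:]=0
        n,l,st,ce=cv2.connectedComponentsWithStats(m.astype(np.uint8))
        for i in range(1,n):
            if st[i,4]>12:
                Q=P[l==i];print('tooth px',ce[i].round(0),st[i,4],'mean',Q.mean(0).round(1),'y',np.percentile(Q[:,1],[2,98]).round(1),'z',np.percentile(Q[:,2],[3,97]).round(1))
E
```

```text
w1 tool yaw -3.35
blue 1234 734 zt 122.9 yaw -3.83 xmid 577.2 [530.5 623.9] ymid@xmid -64.4 thk 11.6
red 1031 698 zt 123.1 yaw -3.94 xmid 574.3 [528.  620.6] ymid@xmid -113.9 thk 10.8
white 1041 690 zt 123.0 yaw -4.07 xmid 570.0 [523.4 616.7] ymid@xmid -163.6 thk 11.5
yellow 1232 725 zt 122.9 yaw -4.4 xmid 566.7 [520.7 612.7] ymid@xmid -213.5 thk 11.7
row yaw -4.1
w2 tool yaw -3.56
steel b 855 zt 131.9 yaw -1.95 xmid 584.6 y 306.9 thk 12.1
steel a 766 zt 131.9 yaw -5.1 xmid 569.1 y 59.7 thk 12.0
tooth px [231. 203.] 26 mean [611.  269.8  66. ] y [266.7 272.3] z [62.5 70.5]
tooth px [262. 203.] 99 mean [608.5 231.   70.8] y [218.3 245.7] z [62.6 75.5]
tooth px [304. 203.] 94 mean [605.2 181.7  71.3] y [168.5 196.3] z [63.3 75.7]
tooth px [345. 204.] 107 mean [601.7 133.   71.6] y [119.1 146.6] z [63.1 75.3]
tooth px [381. 204.] 59 mean [598.8  89.6  71. ] y [83.3 96. ] z [62.9 75.4]
tooth px [232. 260.] 48 mean [539.6 277.3  68.6] y [273.2 282.2] z [63.1 75.2]
tooth px [265. 260.] 126 mean [537.  235.9  69.7] y [223.1 250.4] z [62.5 75.3]
tooth px [304. 260.] 123 mean [533.8 186.9  69.9] y [173.7 200.1] z [62.7 75.4]
tooth px [344. 260.] 126 mean [530.6 137.5  69.5] y [123.7 150.9] z [62.4 75.5]
tooth px [380. 261.] 93 mean [527.3  92.5  70.3] y [ 84.  101.6] z [62.4 75.4]
```

Findings, in mm:
- **Lid centres (x, y):** blue (577,-64), red (574,-114), white (570,-164), yellow (567,-213.5), with tops at 123.
- **Storage slots (x, y):** +75 (575,259), +25 (571,209), -25 (568,159), -75 (564,109).
- **Yaw:** -4.05° for both racks.

The text's heights agree. Blue goes first.

Call:
carry_out(
  commands=[
    [0.001,0.037,0.01,0.5],
    [0.001,0.074,0.02,0.5],
    [0.002,0.111,0.04,0.5],
    [0.003,0.148,0.06,0.5],
    [0.003,0.185,0.08,0.5],
    [0.004,0.221,0.1,0.5],
    [0.004,0.221,0.12,0.5],
    [0.004,0.221,0.12,0.5],
    [0.004,0.221,0.12,0.5],
  ],
  jaw=0.34,
)

```text
time: 3.25
ee_pos: [576.8, -65.2, 165.3]
eef_rot: [[0.997, -0.073, -0.001], [-0.073, -0.997, 0.0], [-0.001, 0.0, -1.0]]
ft_force: [0.1, 0.6, 0.9]
grip_width: 32.2
grasp_force: 0.0
```

Call:
carry_out(
  commands=[
    [0,-0.001,0.03,0],
    [0,-0.001,0.055,0],
    [0,-0.001,0.07,0],
    [0,-0.001,0.079,0],
    [0,-0.001,0.079,0],
    [0,-0.001,0.079,0],
  ],
)

```text
time: 3.75
ee_pos: [578.3, -62.4, 87.6]
eef_rot: [[0.998, -0.07, 0.001], [-0.07, -0.998, 0.0], [0.001, -0.0, -1.0]]
ft_force: [0.9, 0.7, -0.2]
grip_width: 32.1
grasp_force: 0.0
```

Call:
carry_out(
  commands=[
    [0,0,0,0],
    [0,0,0,0],
    [0,0,0,0],
    [0,0,0,0],
    [0,0,0,0],
  ],
  jaw=0,
  force=20,
)

```text
time: 4.17
ee_pos: [578.0, -63.0, 87.0]
eef_rot: [[0.997, -0.071, 0.001], [-0.071, -0.997, -0.0], [0.001, 0.0, -1.0]]
ft_force: [-0.4, -0.9, 6.8]
grip_width: 11.5
grasp_force: 20.0
```

Call:
carry_out(
  commands=[
    [0,0,-0.015,0],
    [0,0,-0.045,0],
    [0,0,-0.08,0],
    [0,0,-0.115,0],
    [0,0,-0.145,0],
    [0,0,-0.145,0],
    [0,0,-0.145,0],
  ],
)

```text
time: 4.75
ee_pos: [578.3, -62.8, 232.8]
eef_rot: [[0.997, -0.071, 0.003], [-0.071, -0.997, -0.0], [0.003, 0.0, -1.0]]
ft_force: [0.1, 0.4, -2.3]
grip_width: 11.6
grasp_force: 20.0
```

```bash
python3 - <<'E'
from h import *
c=capture('scene');cv2.imwrite('pics/s1.png',cv2.resize(c['pixels'][130:370,190:530],None,fx=2,fy=2))
E
```

```text
(no output)
```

View pics/s1.png

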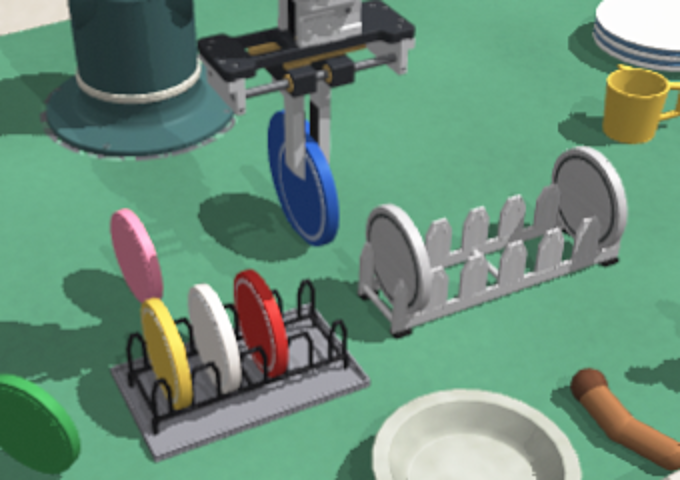

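The scene crop shows the blue lid upright in the gripper at about (305,180), with the other three undisturbed. Moving to slot +75.

Call:
carry_out(
  commands=[
    [-0.003,-0.035,0,0],
    [-0.006,-0.075,0,0],
    [-0.01,-0.115,0,0],
    [-0.013,-0.155,0,0],
    [-0.016,-0.195,0,0],
    [-0.02,-0.235,0,0],
    [-0.023,-0.275,0,0],
    [-0.026,-0.31,0,0],
    [-0.026,-0.32,0,0],
    [-0.026,-0.32,0,0],
  ],
)

```text
time: 5.63
ee_pos: [572.8, 261.6, 229.6]
eef_rot: [[0.998, -0.066, -0.003], [-0.066, -0.998, 0.001], [-0.003, -0.0, -1.0]]
ft_force: [1.0, 0.2, -0.9]
grip_width: 11.9
grasp_force: 20.0
```

Call:
carry_out(
  commands=[
    [0,0,0,0],
    [0,0,0.02,0],
    [0,0,0.04,0],
    [0,0,0.06,0],
    [0,0,0.06,0],
    [0,0,0.06,0],
  ],
)

```text
time: 6.13
ee_pos: [574.3, 256.5, 170.7]
eef_rot: [[0.997, -0.073, -0.002], [-0.073, -0.997, -0.001], [-0.002, 0.001, -1.0]]
ft_force: [0.3, -0.4, -0.1]
grip_width: 12.0
grasp_force: 20.0
```

```bash
python3 - <<'E'
from h import *
s=r.observe();c=capture('wrist');np.savez('pics/w3.npz',**c,ee_pos=s['ee_pos'],eef_rot=s['eef_rot'])
cv2.imwrite('pics/w3.png',c['pixels'][60:420,100:600])
E
```

```text
(no output)
```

View pics/w3.png

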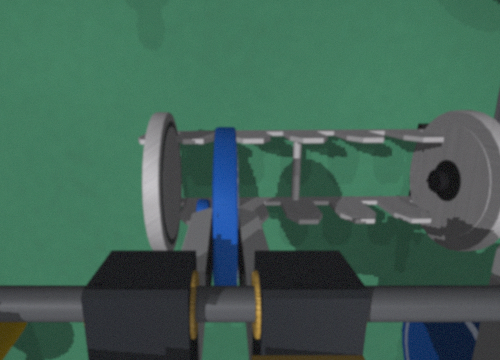

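The wrist crop shows blue (225,185) between steel lid b (160,180) and the next teeth, with its knob on the +y side. I measure the slot against the lid in this view.

```bash
cat > rel.py <<'E'
from h import *
def rel(c,s,y0):
    """teeth seen from here: fit rack frame (yaw fixed -4.05) ; tool position in the rack frame"""
    P=pts(c,s); a=np.radians(-4.05); X=np.array([np.cos(a),np.sin(a)]); Y=np.array([-np.sin(a),np.cos(a)])
    Q=P[...,:2]-np.array([569.5,184.0]); rx=Q@X; ry=Q@Y; z=P[...,2]
    for sx in (36,-36):
        m=(abs(rx-sx)<9)&(z>62)&(z<80); 
        for ty in (-100,-50,0,50,100):
            k=m&(abs(ry-ty)<22)
            if k.sum()>40: print('tooth',sx,ty,k.sum(),'ry mid',np.percentile(ry[k],[2,98]).mean().round(1),np.ptp(np.percentile(ry[k],[2,98])).round(1),'rx',rx[k].mean().round(1))
    t=np.array(s['ee_pos'])[:2]-np.array([569.5,184.0]); print('tool rack xy',(t@X).round(1),(t@Y).round(1),'z',s['ee_pos'][2])
    m=(abs(ry-y0)<20)&(abs(rx)<58)&(z>100)&(z<160); 
    v,u=np.nonzero(m); print('held/placed: ry',np.percentile(ry[m],[3,97]).round(1),'rx',np.percentile(rx[m],[1,99]).round(1),'z',np.percentile(z[m],[1,99]).round(1))
E
python3 - <<'E'
from rel import *
c=dict(np.load('pics/w3.npz')); rel(c,c,75)
print(np.round(r.observe()['ee_pos'],1))
E
```

```text
tooth 36 -100 542 ry mid -102.5 33.3 rx 36.1
tooth 36 -50 202 ry mid -46.6 23.2 rx 35.8
tooth 36 0 215 ry mid 1.0 26.1 rx 35.6
tooth 36 50 190 ry mid 50.5 26.9 rx 35.4
tooth 36 100 291 ry mid 103.0 31.8 rx 35.4
tooth -36 -100 535 ry mid -102.9 32.8 rx -35.8
tooth -36 -50 251 ry mid -48.4 25.1 rx -35.7
tooth -36 0 262 ry mid 0.7 26.9 rx -36.0
tooth -36 50 50 ry mid 39.5 7.1 rx -36.0
tooth -36 100 131 ry mid 112.1 13.0 rx -36.2
tool rack xy -0.3 72.6 z 170.73164850748373
held/placed: ry [69.5 91.4] rx [ 3.6 53.6] z [148.2 159.8]
[574.8 257.2 171.9]
```

Call:
carry_out(
  commands=[
    [0,0,0,0],
    [0,0,0,0],
    [0,0,0,0],
  ],
)

```text
time: 6.43
ee_pos: [574.8, 258.3, 172.3]
eef_rot: [[0.997, -0.071, 0.001], [-0.071, -0.997, 0.0], [0.001, -0.001, -1.0]]
ft_force: [0.9, -0.5, -0.4]
grip_width: 11.6
grasp_force: 20.0
```

Call:
carry_out(
  commands=[
    [0,-0.001,0.02,0],
    [0,-0.001,0.045,0],
    [0,-0.001,0.065,0],
    [0,-0.001,0.075,0],
    [0,-0.001,0.08,0],
    [0,-0.001,0.083,0],
    [0,-0.001,0.083,0],
    [0,-0.001,0.083,0],
  ],
)

```text
time: 7.1
ee_pos: [575.0, 259.6, 89.4]
eef_rot: [[0.997, -0.071, 0.001], [-0.071, -0.997, 0.001], [0.001, -0.001, -1.0]]
ft_force: [-0.3, 0.6, 0.0]
grip_width: 12.1
grasp_force: 20.0
```

Call:
carry_out(
  commands=[
    [0,0,0.001,0],
    [0,0,0.002,0],
    [0,0,0.003,0],
    [0,0,0.004,0],
    [0,0,0.004,0],
    [0,0,0.004,0],
  ],
)

```text
time: 7.6
ee_pos: [574.6, 259.3, 84.5]
eef_rot: [[0.997, -0.071, 0.0], [-0.071, -0.997, 0.0], [0.0, -0.0, -1.0]]
ft_force: [0.6, 0.2, 1.5]
grip_width: 11.6
grasp_force: 20.0
```

Call:
carry_out(
  commands=[
    [0,0,0.001,0],
    [0,0,0.001,0],
    [0,0,0.001,0],
    [0,0,0.001,0],
  ],
)

```text
time: 7.93
ee_pos: [574.8, 259.5, 84.1]
eef_rot: [[0.997, -0.071, 0.001], [-0.071, -0.997, 0.0], [0.001, -0.0, -1.0]]
ft_force: [-1.6, -2.1, 10.5]
grip_width: 11.9
grasp_force: 20.0
```

Contact: 10 N at home height. Release and rise.

Call:
carry_out(
  commands=[
    [0,0,0,0],
    [0,0,0,0],
    [0,0,0,0],
    [0,0,0,0],
  ],
  jaw=0.3,
)

```text
time: 8.27
ee_pos: [574.3, 259.2, 83.1]
eef_rot: [[0.997, -0.071, -0.0], [-0.071, -0.997, -0.0], [-0.0, 0.0, -1.0]]
ft_force: [-0.5, 0.3, -0.0]
grip_width: 27.6
grasp_force: 0.0
```

Call:
carry_out(
  commands=[
    [0,0,-0.02,0],
    [0,0,-0.05,0],
    [0,0,-0.09,0],
    [0,0,-0.13,0],
    [0,0,-0.13,0],
  ],
)

```text
time: 8.68
ee_pos: [576.8, 260.9, 221.1]
eef_rot: [[0.997, -0.071, 0.009], [-0.071, -0.997, 0.004], [0.008, -0.005, -1.0]]
ft_force: [1.4, 1.2, -0.0]
grip_width: 28.3
grasp_force: 0.0
```

```bash
python3 - <<'E'
from rel import *
s=r.observe();c=capture('wrist');rel(c,s,75); 
E
```

```text
tooth 36 -100 333 ry mid -102.5 33.0 rx 35.9
tooth 36 -50 139 ry mid -47.7 24.7 rx 35.8
tooth 36 0 161 ry mid 0.9 26.6 rx 35.4
tooth 36 50 142 ry mid 50.6 28.4 rx 35.2
tooth 36 100 182 ry mid 103.0 31.8 rx 35.0
tooth -36 -100 351 ry mid -102.9 32.4 rx -35.8
tooth -36 -50 175 ry mid -48.8 25.6 rx -35.9
tooth -36 0 176 ry mid 0.8 26.8 rx -36.0
tooth -36 50 170 ry mid 50.4 26.8 rx -36.2
tooth -36 100 212 ry mid 102.6 32.0 rx -36.2
tool rack xy 1.9 77.3 z 221.09365265355396
held/placed: ry [70.8 83.4] rx [-41.8  40.2] z [100.4 120.8]
```

Blue is home (top 120.8 mm). Going for red.

Call:
carry_out(
  commands=[
    [0.002,0.035,0,0],
    [0.005,0.075,0,0],
    [0.008,0.115,0,0],
    [0.011,0.155,0,0],
    [0.014,0.195,0,0],
    [0.017,0.235,0,0],
    [0.019,0.275,0,0],
    [0.022,0.315,0,0],
    [0.025,0.35,0,0],
    [0.026,0.372,0,0],
  ],
  jaw=0.34,
)

```text
time: 9.57
ee_pos: [573.2, -118.0, 212.5]
eef_rot: [[0.997, -0.075, -0.001], [-0.075, -0.997, -0.001], [-0.001, 0.001, -1.0]]
ft_force: [0.1, -0.3, 0.4]
grip_width: 31.3
grasp_force: 0.0
```

Call:
carry_out(
  commands=[
    [0,0,0.01,0],
    [0,0,0.03,0],
    [0,0,0.05,0],
    [0,0,0.05,0],
    [0,0,0.05,0],
    [0,0,0.05,0],
  ],
)

```text
time: 10.07
ee_pos: [574.3, -113.3, 164.0]
eef_rot: [[0.998, -0.07, 0.0], [-0.07, -0.998, 0.0], [0.0, -0.0, -1.0]]
ft_force: [-0.5, -1.3, 0.5]
grip_width: 32.0
grasp_force: 0.0
```

Call:
carry_out(
  commands=[
    [0,0,0.03,0],
    [0,0,0.055,0],
    [0,0,0.07,0],
    [0,0,0.077,0],
    [0,0,0.077,0],
    [0,0,0.077,0],
  ],
)

```text
time: 10.57
ee_pos: [574.7, -113.6, 87.5]
eef_rot: [[0.997, -0.071, 0.001], [-0.071, -0.997, -0.0], [0.001, 0.0, -1.0]]
ft_force: [-1.1, 0.3, 0.2]
grip_width: 32.2
grasp_force: 0.0
```

Call:
carry_out(
  commands=[
    [0,0,0,0],
    [0,0,0,0],
    [0,0,0,0],
    [0,0,0,0],
    [0,0,0,0],
    [0,0,0,0],
  ],
  jaw=0,
  force=20,
)

```text
time: 11.07
ee_pos: [574.5, -113.8, 86.9]
eef_rot: [[0.997, -0.071, 0.001], [-0.071, -0.997, -0.0], [0.001, 0.0, -1.0]]
ft_force: [-1.5, -0.8, 6.3]
grip_width: 11.6
grasp_force: 20.0
```

Call:
carry_out(
  commands=[
    [0,0,-0.015,0],
    [0,0,-0.045,0],
    [0,0,-0.08,0],
    [0,0,-0.115,0],
    [0,0,-0.145,0],
    [0,0,-0.145,0],
    [0,0,-0.145,0],
  ],
)

```text
time: 11.65
ee_pos: [574.6, -113.7, 232.8]
eef_rot: [[0.997, -0.071, 0.003], [-0.071, -0.997, -0.001], [0.003, 0.0, -1.0]]
ft_force: [0.0, 0.5, -1.3]
grip_width: 12.1
grasp_force: 20.0
```

Call:
carry_out(
  commands=[
    [-0.003,-0.035,0,0],
    [-0.006,-0.075,0,0],
    [-0.01,-0.115,0,0],
    [-0.013,-0.155,0,0],
    [-0.016,-0.195,0,0],
    [-0.02,-0.235,0,0],
    [-0.023,-0.275,0,0],
    [-0.026,-0.31,0,0],
    [-0.026,-0.322,0,0],
    [-0.026,-0.322,0,0],
  ],
)

```text
time: 12.48
ee_pos: [569.5, 213.1, 229.8]
eef_rot: [[0.998, -0.066, -0.002], [-0.066, -0.998, 0.001], [-0.002, -0.001, -1.0]]
ft_force: [0.6, 0.1, -0.5]
grip_width: 12.1
grasp_force: 20.0
```

Call:
carry_out(
  commands=[
    [0,0,0,0],
    [0,0,0.02,0],
    [0,0,0.04,0],
    [0,0,0.06,0],
    [0,0,0.06,0],
    [0,0,0.06,0],
    [0,0,0.06,0],
    [0,0,0.06,0],
    [0,0,0.06,0],
  ],
)

```text
time: 13.23
ee_pos: [571.4, 209.3, 172.4]
eef_rot: [[0.997, -0.071, 0.001], [-0.071, -0.997, 0.0], [0.001, -0.001, -1.0]]
ft_force: [0.1, -0.6, -1.1]
grip_width: 12.0
grasp_force: 20.0
```

Positioned within 0.3 mm; lower as before.

Call:
carry_out(
  commands=[
    [0,0,0.02,0],
    [0,0,0.045,0],
    [0,0,0.065,0],
    [0,0,0.075,0],
    [0,0,0.081,0],
    [0,0,0.084,0],
    [0,0,0.086,0],
    [0,0,0.087,0],
    [0,0,0.087,0],
    [0,0,0.087,0],
  ],
)

```text
time: 14.07
ee_pos: [571.2, 209.5, 85.0]
eef_rot: [[0.997, -0.071, 0.001], [-0.071, -0.997, 0.0], [0.001, -0.0, -1.0]]
ft_force: [0.1, 0.4, -0.5]
grip_width: 12.0
grasp_force: 20.0
```

Call:
carry_out(
  commands=[
    [0,0,0.001,0],
    [0,0,0.001,0],
    [0,0,0.001,0],
    [0,0,0.001,0],
  ],
)

```text
time: 14.4
ee_pos: [571.5, 209.6, 84.2]
eef_rot: [[0.997, -0.071, 0.001], [-0.071, -0.997, 0.0], [0.001, -0.001, -1.0]]
ft_force: [-1.7, -0.7, 6.3]
grip_width: 12.1
grasp_force: 20.0
```

Call:
carry_out(
  commands=[
    [0,0,0,0],
    [0,0,0,0],
    [0,0,0,0],
    [0,0,0,0],
  ],
  jaw=0.3,
)

```text
time: 14.73
ee_pos: [570.9, 209.4, 83.3]
eef_rot: [[0.997, -0.071, -0.0], [-0.071, -0.997, 0.0], [-0.0, -0.0, -1.0]]
ft_force: [0.4, -0.0, 0.3]
grip_width: 28.0
grasp_force: 0.0
```

Call:
carry_out(
  commands=[
    [0,0,-0.02,0],
    [0,0,-0.05,0],
    [0,0,-0.09,0],
    [0,0,-0.13,0],
    [0,0,-0.13,0],
  ],
)

```text
time: 15.15
ee_pos: [573.4, 210.9, 220.9]
eef_rot: [[0.997, -0.071, 0.009], [-0.071, -0.997, 0.003], [0.009, -0.004, -1.0]]
ft_force: [1.2, -0.7, 0.9]
grip_width: 28.4
grasp_force: 0.0
```

Call:
carry_out(
  commands=[
    [0.002,0.035,0,0],
    [0.005,0.075,0,0],
    [0.008,0.115,0,0],
    [0.011,0.155,0,0],
    [0.014,0.195,0,0],
    [0.017,0.235,0,0],
    [0.019,0.275,0,0],
    [0.022,0.315,0,0],
    [0.025,0.35,0,0],
    [0.025,0.372,0,0],
  ],
  jaw=0.34,
)

```text
time: 15.98
ee_pos: [568.9, -167.8, 213.2]
eef_rot: [[0.997, -0.074, -0.0], [-0.074, -0.997, -0.001], [-0.0, 0.001, -1.0]]
ft_force: [-0.2, -0.2, 0.1]
grip_width: 31.9
grasp_force: 0.0
```

Call:
carry_out(
  commands=[
    [0,0,0.01,0],
    [0,0,0.03,0],
    [0,0,0.05,0],
    [0,0,0.05,0],
    [0,0,0.05,0],
    [0,0,0.05,0],
  ],
)

```text
time: 16.48
ee_pos: [570.0, -163.1, 164.3]
eef_rot: [[0.998, -0.07, 0.001], [-0.07, -0.998, -0.0], [0.001, -0.0, -1.0]]
ft_force: [-0.2, 0.7, 0.9]
grip_width: 32.2
grasp_force: 0.0
```

Call:
carry_out(
  commands=[
    [0,0,0.03,0],
    [0,0,0.055,0],
    [0,0,0.07,0],
    [0,0,0.077,0],
    [0,0,0.077,0],
    [0,0,0.077,0],
  ],
)

```text
time: 16.98
ee_pos: [570.2, -163.5, 87.6]
eef_rot: [[0.997, -0.071, 0.001], [-0.071, -0.997, -0.0], [0.001, 0.0, -1.0]]
ft_force: [-0.4, 0.3, 0.2]
grip_width: 31.8
grasp_force: 0.0
```

Call:
carry_out(
  commands=[
    [0,0,0,0],
    [0,0,0,0],
    [0,0,0,0],
    [0,0,0,0],
    [0,0,0,0],
    [0,0,0,0],
  ],
  jaw=0,
  force=20,
)

```text
time: 17.48
ee_pos: [569.9, -163.6, 86.9]
eef_rot: [[0.997, -0.071, 0.001], [-0.071, -0.997, -0.0], [0.001, 0.0, -1.0]]
ft_force: [-0.5, -0.3, 6.3]
grip_width: 12.0
grasp_force: 20.0
```

Call:
carry_out(
  commands=[
    [0,0,-0.015,0],
    [0,0,-0.045,0],
    [0,0,-0.08,0],
    [0,0,-0.115,0],
    [0,0,-0.145,0],
    [0,0,-0.145,0],
    [0,0,-0.145,0],
  ],
)

```text
time: 18.07
ee_pos: [570.1, -163.6, 232.8]
eef_rot: [[0.997, -0.071, 0.003], [-0.071, -0.997, -0.001], [0.003, 0.001, -1.0]]
ft_force: [-0.2, -0.1, -0.5]
grip_width: 12.0
grasp_force: 20.0
```

Call:
carry_out(
  commands=[
    [-0.003,-0.035,0,0],
    [-0.006,-0.075,0,0],
    [-0.01,-0.115,0,0],
    [-0.013,-0.155,0,0],
    [-0.016,-0.195,0,0],
    [-0.02,-0.235,0,0],
    [-0.023,-0.275,0,0],
    [-0.025,-0.31,0,0],
    [-0.025,-0.322,0,0],
    [-0.025,-0.322,0,0],
  ],
)

```text
time: 18.9
ee_pos: [566.2, 163.2, 230.0]
eef_rot: [[0.998, -0.066, -0.002], [-0.066, -0.998, 0.001], [-0.002, -0.001, -1.0]]
ft_force: [-0.1, 0.1, -0.7]
grip_width: 11.5
grasp_force: 20.0
```

Call:
carry_out(
  commands=[
    [0,0,0,0],
    [0,0,0.02,0],
    [0,0,0.04,0],
    [0,0,0.06,0],
    [0,0,0.06,0],
    [0,0,0.06,0],
    [0,0,0.06,0],
    [0,0,0.06,0],
    [0,0,0.06,0],
  ],
)

```text
time: 19.65
ee_pos: [567.9, 159.4, 172.4]
eef_rot: [[0.997, -0.071, 0.001], [-0.071, -0.997, 0.0], [0.001, -0.0, -1.0]]
ft_force: [0.9, 0.0, -0.0]
grip_width: 11.9
grasp_force: 20.0
```

Call:
carry_out(
  commands=[
    [0,0,0.02,0],
    [0,0,0.045,0],
    [0,0,0.065,0],
    [0,0,0.075,0],
    [0,0,0.081,0],
    [0,0,0.084,0],
    [0,0,0.086,0],
    [0,0,0.087,0],
    [0,0,0.087,0],
    [0,0,0.087,0],
  ],
)

```text
time: 20.48
ee_pos: [567.7, 159.6, 85.0]
eef_rot: [[0.997, -0.071, 0.001], [-0.071, -0.997, 0.0], [0.001, -0.0, -1.0]]
ft_force: [-0.7, 0.2, 0.3]
grip_width: 12.1
grasp_force: 20.0
```

Call:
carry_out(
  commands=[
    [0,0,0.001,0],
    [0,0,0.001,0],
    [0,0,0.001,0],
    [0,0,0.001,0],
  ],
)

```text
time: 20.82
ee_pos: [567.9, 159.8, 84.4]
eef_rot: [[0.997, -0.071, 0.001], [-0.071, -0.997, 0.0], [0.001, -0.0, -1.0]]
ft_force: [-2.1, -0.4, 10.0]
grip_width: 12.0
grasp_force: 20.0
```

Call:
carry_out(
  commands=[
    [0,0,0,0],
    [0,0,0,0],
    [0,0,0,0],
    [0,0,0,0],
  ],
  jaw=0.3,
)

```text
time: 21.15
ee_pos: [567.3, 159.4, 83.3]
eef_rot: [[0.997, -0.071, -0.0], [-0.071, -0.997, 0.0], [-0.0, -0.0, -1.0]]
ft_force: [0.1, -0.9, 0.5]
grip_width: 28.1
grasp_force: 0.0
```

Call:
carry_out(
  commands=[
    [0,0,-0.02,0],
    [0,0,-0.05,0],
    [0,0,-0.09,0],
    [0,0,-0.13,0],
    [0,0,-0.13,0],
  ],
)

```text
time: 21.57
ee_pos: [570.0, 160.8, 220.8]
eef_rot: [[0.997, -0.071, 0.009], [-0.071, -0.997, 0.002], [0.009, -0.003, -1.0]]
ft_force: [-0.1, 0.6, -0.2]
grip_width: 27.9
grasp_force: 0.0
```

Call:
carry_out(
  commands=[
    [0.002,0.035,0,0],
    [0.005,0.075,0,0],
    [0.008,0.115,0,0],
    [0.011,0.155,0,0],
    [0.014,0.195,0,0],
    [0.017,0.235,0,0],
    [0.019,0.275,0,0],
    [0.022,0.315,0,0],
    [0.025,0.35,0,0],
    [0.025,0.372,0,0],
  ],
  jaw=0.34,
)

```text
time: 22.4
ee_pos: [565.2, -217.7, 213.0]
eef_rot: [[0.997, -0.074, -0.0], [-0.074, -0.997, -0.001], [-0.0, 0.001, -1.0]]
ft_force: [1.7, -0.6, -0.0]
grip_width: 31.9
grasp_force: 0.0
```

Call:
carry_out(
  commands=[
    [0,0,0.01,0],
    [0,0,0.03,0],
    [0,0,0.05,0],
    [0,0,0.05,0],
    [0,0,0.05,0],
    [0,0,0.05,0],
  ],
)

```text
time: 22.9
ee_pos: [566.5, -213.1, 164.3]
eef_rot: [[0.998, -0.071, 0.001], [-0.071, -0.998, -0.0], [0.001, 0.0, -1.0]]
ft_force: [0.7, 0.1, -0.7]
grip_width: 31.8
grasp_force: 0.0
```

Call:
carry_out(
  commands=[
    [0,0,0.03,0],
    [0,0,0.055,0],
    [0,0,0.07,0],
    [0,0,0.077,0],
    [0,0,0.077,0],
    [0,0,0.077,0],
  ],
)

```text
time: 23.4
ee_pos: [566.7, -213.4, 87.6]
eef_rot: [[0.997, -0.071, 0.001], [-0.071, -0.997, -0.0], [0.001, 0.0, -1.0]]
ft_force: [-0.3, 0.3, 0.6]
grip_width: 32.1
grasp_force: 0.0
```

Call:
carry_out(
  commands=[
    [0,0,0,0],
    [0,0,0,0],
    [0,0,0,0],
    [0,0,0,0],
    [0,0,0,0],
    [0,0,0,0],
  ],
  jaw=0,
  force=20,
)

```text
time: 23.9
ee_pos: [566.3, -213.5, 87.0]
eef_rot: [[0.997, -0.071, 0.001], [-0.071, -0.997, -0.0], [0.001, 0.0, -1.0]]
ft_force: [-0.5, 0.0, 6.5]
grip_width: 12.2
grasp_force: 20.0
```

Call:
carry_out(
  commands=[
    [0,0,-0.015,0],
    [0,0,-0.045,0],
    [0,0,-0.08,0],
    [0,0,-0.115,0],
    [0,0,-0.145,0],
    [0,0,-0.145,0],
    [0,0,-0.145,0],
  ],
)

```text
time: 24.48
ee_pos: [566.5, -213.5, 232.8]
eef_rot: [[0.997, -0.071, 0.002], [-0.071, -0.997, -0.001], [0.003, 0.001, -1.0]]
ft_force: [-0.0, 0.3, -2.0]
grip_width: 11.9
grasp_force: 20.0
```

Call:
carry_out(
  commands=[
    [-0.003,-0.035,0,0],
    [-0.006,-0.075,0,0],
    [-0.01,-0.115,0,0],
    [-0.013,-0.155,0,0],
    [-0.016,-0.195,0,0],
    [-0.02,-0.235,0,0],
    [-0.023,-0.275,0,0],
    [-0.025,-0.31,0,0],
    [-0.025,-0.322,0,0],
    [-0.025,-0.322,0,0],
  ],
)

```text
time: 25.32
ee_pos: [562.8, 113.3, 230.1]
eef_rot: [[0.998, -0.066, -0.002], [-0.066, -0.998, 0.001], [-0.002, -0.001, -1.0]]
ft_force: [0.4, 0.1, -0.3]
grip_width: 11.7
grasp_force: 20.0
```

Call:
carry_out(
  commands=[
    [0,0,0,0],
    [0,0,0.02,0],
    [0,0,0.04,0],
    [0,0,0.06,0],
    [0,0,0.06,0],
    [0,0,0.06,0],
    [0,0,0.06,0],
    [0,0,0.06,0],
    [0,0,0.06,0],
  ],
)

```text
time: 26.07
ee_pos: [564.3, 109.5, 172.4]
eef_rot: [[0.997, -0.071, 0.001], [-0.071, -0.997, 0.0], [0.001, -0.0, -1.0]]
ft_force: [-0.2, 0.6, -1.2]
grip_width: 11.7
grasp_force: 20.0
```

```bash
python3 - <<'E'
from rel import *
s=r.observe();c=capture('wrist');rel(c,s,-75);cv2.imwrite('pics/w4.png',c['pixels'][60:420,50:600])
E
```

```text
tooth 36 -100 279 ry mid -101.7 32.5 rx 36.2
tooth 36 -50 263 ry mid -46.0 33.1 rx 36.2
tooth 36 0 314 ry mid 5.7 29.8 rx 35.9
tooth 36 50 337 ry mid 57.7 25.2 rx 35.9
tooth 36 100 383 ry mid 110.1 18.6 rx 35.9
tooth -36 -100 141 ry mid -111.3 14.0 rx -35.6
tooth -36 -50 99 ry mid -35.4 12.4 rx -35.6
tooth -36 0 299 ry mid 7.6 26.7 rx -35.6
tooth -36 50 263 ry mid 61.0 18.6 rx -36.0
tooth -36 100 225 ry mid 118.1 1.7 rx -36.5
tool rack xy 0.1 -74.7 z 172.38703390760386
held/placed: ry [-77.8 -55.9] rx [ 4.3 55.1] z [148.4 160. ]
```

View pics/w4.png

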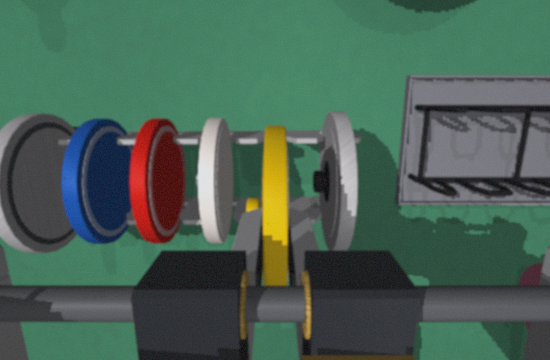

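The crop shows blue (95,180), red (155,180) and white (215,180) standing in the rack. Yellow (275,205) hangs over the last slot, clear of steel lid a (340,180). Lowering it.

Call:
carry_out(
  commands=[
    [0,0,0.02,0],
    [0,0,0.045,0],
    [0,0,0.065,0],
    [0,0,0.075,0],
    [0,0,0.081,0],
    [0,0,0.084,0],
    [0,0,0.086,0],
    [0,0,0.087,0],
    [0,0,0.087,0],
    [0,0,0.087,0],
  ],
)

```text
time: 26.95
ee_pos: [564.2, 109.7, 85.0]
eef_rot: [[0.997, -0.071, 0.001], [-0.071, -0.997, 0.0], [0.001, -0.0, -1.0]]
ft_force: [-0.7, 0.3, -0.3]
grip_width: 12.1
grasp_force: 20.0
```

Call:
carry_out(
  commands=[
    [0,0,0.001,0],
    [0,0,0.001,0],
    [0,0,0.001,0],
    [0,0,0.001,0],
  ],
)

```text
time: 27.28
ee_pos: [564.4, 109.8, 84.2]
eef_rot: [[0.997, -0.071, 0.001], [-0.071, -0.997, 0.0], [0.001, -0.0, -1.0]]
ft_force: [-2.0, -0.4, 8.5]
grip_width: 11.9
grasp_force: 20.0
```

Release, rise, and move toward the middle of the rack for a final look.

Call:
carry_out(
  commands=[
    [0,0,0,0],
    [0,0,0,0],
    [0,0,0,0],
    [0,0,0,0],
  ],
  jaw=0.3,
)

```text
time: 27.62
ee_pos: [563.8, 109.6, 83.3]
eef_rot: [[0.997, -0.071, -0.0], [-0.071, -0.997, 0.0], [-0.0, -0.0, -1.0]]
ft_force: [0.1, 0.0, 1.0]
grip_width: 27.5
grasp_force: 0.0
```

Call:
carry_out(
  commands=[
    [0,0,-0.02,0],
    [0,0,-0.05,0],
    [0,0,-0.09,0],
    [0,0,-0.13,0],
    [0,0,-0.17,0],
    [0,-0.035,-0.2,0],
    [0,-0.065,-0.2,0],
    [0,-0.075,-0.2,0],
    [0,-0.075,-0.2,0],
    [0,-0.075,-0.2,0],
  ],
)

```text
time: 28.45
ee_pos: [568.8, 184.5, 282.6]
eef_rot: [[0.998, -0.07, -0.001], [-0.07, -0.998, -0.0], [-0.001, 0.0, -1.0]]
ft_force: [-0.1, -0.5, -0.5]
grip_width: 28.2
grasp_force: 0.0
```

```bash
python3 - <<'E'
from rel import *
s=r.observe();c=capture('wrist');P=pts(c,s);print(np.round(s['ee_pos'],1))
a=np.radians(-4.05); X=np.array([np.cos(a),np.sin(a)]); Y=np.array([-np.sin(a),np.cos(a)])
Q=P[...,:2]-np.array([569.5,184.0]); rx=Q@X; ry=Q@Y; z=P[...,2]
for y in (-125,-75,-25,25,75,125):
    m=(abs(ry-y)<16)&(abs(rx)<58)&(z>92)&(z<140); m[265:]=0
    t=m&(z>113); print(y,'ztop',np.percentile(z[m],97).round(1),'rx',np.percentile(rx[m],[.5,99.5]).mean().round(1),'rim ry',np.percentile(ry[t],[3,97]).round(1),'yaw err',np.degrees(np.polyfit(rx[t],ry[t],1)[0]*1).round(1))
c=capture('scene');cv2.imwrite('pics/s2.png',cv2.resize(c['pixels'][130:370,190:530],None,fx=2,fy=2))
E
```

```text
[568.8 184.5 282.6]
-125 ztop 131.4 rx 3.2 rim ry [-129.7 -118. ] yaw err -0.3
-75 ztop 120.4 rx -0.1 rim ry [-78.2 -66.7] yaw err -0.6
-25 ztop 120.5 rx 0.0 rim ry [-28.  -16.7] yaw err -0.4
25 ztop 120.5 rx 0.1 rim ry [21.4 32.9] yaw err -0.0
75 ztop 120.5 rx -1.1 rim ry [71.1 82.4] yaw err -0.4
125 ztop 131.5 rx 2.9 rim ry [118.4 129.4] yaw err 0.3
```

View pics/s2.png

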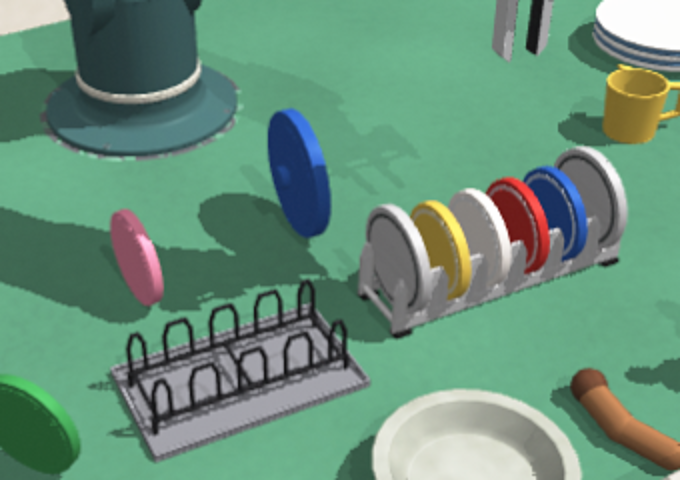

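The final view shows yellow (440,250), white (480,235), red (517,225) and blue (555,213) standing between the undisturbed steel lids. All four tops are at 120.5 mm, which is fully home. The drying rack is empty.

```bash
python3 -c "
from plant import ticket
print(ticket.hand_in())"
```

```text
the job is handed in; nothing more can be done
None
```

The four lids stand fully home in the storage rack in their original left-to-right order (blue, red, white, yellow), the steel lids look undisturbed, and the job was handed in after about 28 s of robot time.

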